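Clamp the slide magazine and load it

TASK

Stand the green slide magazine upright on the bed of the blue quick clamp, lengthwise between the jaws, and squeeze the orange trigger again and again until the sliding jaw's pad holds the magazine firmly against the fixed jaw. Only then load every white slide cartridge on the bench: lay each one flat in the magazine's mouth and push it down until both sprung steel lips have snapped shut over it. Leave the magazine clamped and loaded, and leave the black bottle, the refractometer and the red marker where they are.

Things in the scene. Friction and masses are not known exactly. Their poses are not given: they have to be found in the camera images.
- magazine: Loose green box with grey long sides, open at the top, 60 (x) x 116 (y) x 90 mm high, 0.45 kg; origin at the centre of its underside, z up, y along its length; either end may face the fixed jaw. Cavity 50 x 95 mm, holds four cartridges. The long sides are only 74 mm high over the middle 52 mm of their length (finger room beside a cartridge); the rest of the rim is 90 mm high.
- magazine_grip (a point): Point on the magazine's middle axis, 58 mm above its underside: grip here across the 60 mm width, on the dark patches of the long sides (40 to 70 mm above the underside). Same axes as the magazine.
- magazine_mouth (a point): Point on the magazine's middle axis level with the flat undersides of the two steel lips (74 mm above its underside). One lip at each end, 26 mm wide, tip 39.5 mm from the middle, ramp above. A cartridge laid on the ramps has its underside about 8 mm above this point; a loaded one has its top at or below it. Pushing one past both lips takes 8 to 18 N.
- follower (a joint): How far the white follower plate inside the magazine is pressed down in m: 0 empty (its top 8 mm below the lips), about 0.006, 0.020, 0.034 and 0.048 with 1, 2, 3 and 4 cartridges, stop at 0.053. A soft spring of 2 to 5 N pushes the stack up against the lips.
- cartridge_1: Flat white slide cartridge with an amber window and an orange strip at one end, 44 (x) x 90 (y) x 14 mm, 40 g; origin at the centre of its underside, y along its length. May go in either way round. It may be absent.
- cartridge_2: Flat white slide cartridge with an amber window and an orange strip at one end, 44 (x) x 90 (y) x 14 mm, 40 g; origin at the centre of its underside, y along its length. May go in either way round. It may be absent.
- cartridge_3: Flat white slide cartridge with an amber window and an orange strip at one end, 44 (x) x 90 (y) x 14 mm, 40 g; origin at the centre of its underside, y along its length. May go in either way round. It may be absent.
- cartridge_4: Flat white slide cartridge with an amber window and an orange strip at one end, 44 (x) x 90 (y) x 14 mm, 40 g; origin at the centre of its underside, y along its length. May go in either way round. It may be absent.
- clamp: Quick clamp screwed to the bench: a flat bed plate 70 (x) x 420 (y) mm, top 8 mm above the bench, blue fixed jaw at the -y end, blue housing with black upright grip post at the +y end; origin on the bench, y is the clamping line (the sliding jaw moves to -y, towards the fixed jaw).
- clamp_seat (a point): Point on the top of the bed where the middle of the magazine's underside lies once it is clamped against the fixed jaw; axes as the clamp's. The fixed jaw's face is 58 mm from here to -y, 60 mm wide and reaches 60 mm above the bench; the sliding jaw is 50 mm wide and reaches 56 mm.
- pad_face (a point): Middle of the face of the sliding jaw's sprung rubber pad (46 x 40 mm), 34 mm above the bench; it faces -y. Between it and the fixed jaw there is 40 to 65 mm more than the magazine's length at the start.
- grip_post (a point): Point on the outer (-y) face of the fixed black grip post, 88 mm above the bench. The post is 30 mm wide (x), 16 mm thick (y) and ends 114 mm above the bench.
- trigger_face (a point): Point on the outer (+y) face of the orange trigger plate, 88 mm above the bench; the plate is 30 mm wide, 10 mm thick, from 50 to 112 mm above the bench. It slides towards the grip post (-y of the clamp).
- trigger (a joint): Travel of the trigger in m: 0 released (54 mm over post and trigger), 0.020 fully squeezed (34 mm over both); a spring of 3 to 4 N brings it back. A full squeeze takes 10 to 16 N and drives the jaw about 9 mm, under half the travel may give nothing; let it come back fully each time. It stalls part-way once the magazine is firmly clamped.
- jaw (a joint): Travel of the sliding jaw towards the fixed jaw in m, 0 to 0.085. The ratchet and friction (10 N) hold it; there is no release.
- pad (a joint): How far the sprung pad is pushed into the sliding jaw in m, 0 free to 0.008 fully in, 1200 N/m. About 0.001 to 0.0035 while it only pushes the magazine along the bed; above 0.004 with the trigger released the magazine is held firmly, and 0.005 to 0.008 is usual after a stalled squeeze.
- bottle_black: Black screw-cap reagent bottle, 52 mm wide, 106 mm high; origin at the centre of its underside. A bystander.
- refractometer: White pocket refractometer, 46 x 106 x 28 mm; origin at the centre of its underside. A bystander.
- marker_red: Felt marker with a red cap, 130 mm long, 16 mm high; origin under its middle. A bystander.

How it is judged:
On the way, in this order (a step that is already met when the one before it is completed fails the run):
1. the magazine stands on the bed against the fixed jaw and is held firmly, with the trigger released (value of joint pad above 0.004 m and y of magazine in the frame of clamp_seat between -0.004 and 0.004 m and x of magazine in the frame of clamp_seat between -0.015 and 0.015 m and z of magazine in the frame of clamp_seat below 0.003 m and angle between magazine's own z axis and vertical below 0.05 rad and value of joint trigger below 0.003 m), for 0.3 s.
2. every cartridge is in the clamped magazine, under both lips (value of joint pad above 0.004 m and y of magazine in the frame of clamp_seat between -0.004 and 0.004 m and x of magazine in the frame of clamp_seat between -0.015 and 0.015 m and z of magazine in the frame of clamp_seat below 0.003 m and angle between magazine's own z axis and vertical below 0.05 rad and z of cartridge_1 in the frame of magazine between 0.008 and 0.063 m and x of cartridge_1 in the frame of magazine between -0.008 and 0.008 m and y of cartridge_1 in the frame of magazine between -0.008 and 0.008 m and angle between the z axis of each of cartridge_1, cartridge_2, cartridge_3, cartridge_4 and the z axis of magazine, either way round below 0.06 rad and z of cartridge_2 in the frame of magazine between 0.008 and 0.063 m and x of cartridge_2 in the frame of magazine between -0.008 and 0.008 m and y of cartridge_2 in the frame of magazine between -0.008 and 0.008 m and z of cartridge_3 in the frame of magazine between 0.008 and 0.063 m and x of cartridge_3 in the frame of magazine between -0.008 and 0.008 m and y of cartridge_3 in the frame of magazine between -0.008 and 0.008 m and z of cartridge_4 in the frame of magazine between 0.008 and 0.063 m and x of cartridge_4 in the frame of magazine between -0.008 and 0.008 m and y of cartridge_4 in the frame of magazine between -0.008 and 0.008 m), for 0.3 s.
At the end, for the whole second after the job is handed in: The magazine stands upright on the clamp's bed (within 15 mm of the middle across it) against the fixed jaw (4 mm), the sprung pad pressed in more than 4 mm with the trigger released; every cartridge that is there lies flat inside the magazine with its top under both lips (3 mm); all at rest (all of step 2 and value of joint trigger below 0.003 m and linear speed of each of cartridge_1, cartridge_2, cartridge_3, cartridge_4, magazine below 0.02 m/s); the robot touches nothing.
It fails at once if something is pushed into the magazine (follower down) before the magazine is clamped (value of joint follower above 0.004 m and value of joint pad below 0.0015 m).
It fails at once if a bystander is pushed more than 30 mm or tipped over (distance of any of bottle_black, refractometer, marker_red from where it was at the start of the episode above 0.03 m or angle between bottle_black's own z axis and vertical above 0.5 rad).
Of cartridge_1, cartridge_2, cartridge_3, cartridge_4 only 3 to 4 are there at a start; the rules pass over those that are not, and their reading is None.
At some moment in a run one of cartridge_1, cartridge_2, cartridge_3, cartridge_4 may be knocked a few centimetres aside while the robot is not near it.
It also fails if it takes over 208 s, if anything falls off the work surface, if the arm or the gripper's body presses on something with over 40 N, if the wrist force passes 120 N, or if a joint passes its speed limit or range.

ROBOT

A 6-joint arm with a two-finger parallel gripper is mounted at the origin on a cart in front of the work surface, level with it; the furniture and walls round the work are solid. World frame = base frame: x ahead of the robot, y to its left, z up, the work surface at z = 0. Lengths are in m, angles in rad, forces in N, time in s.
With the tool pointing down it reaches from about 0.3 to 0.875 m from the base axis. Payload 4.2 kg.
Tool frame: the origin (TCP) lies at the centre of the arm's flange, where the gripper is bolted on; the fingertips stand 173 mm ahead of it and the grasp point (between the pads) lies 155 mm ahead of it; z points along the fingers, y is the line along which they close (so a half turn about z gives the same grasp; the last joint's range is limited). The gripper opens to 85 mm and grips with 20 to 120 N. Pads are 22 mm wide; open, the fingers measure 114 mm over their backs; the gripper's body (76 mm by 85 mm) begins 54 mm behind the grasp point. The pads swing forward as they close: fully open they stand 13 mm farther back than shut.
Start: joints at [1.216, 0.32, 1.565, -0, 1.257, -0.02], TCP at [0.189, 0.543, 0.405] pointing down, gripper open.
Joint ranges: [-3.11, 3.11], [-0.84, 2.01], [0.21, 2.61], [-1.34, 4.49], [0.05, 2.63], [-2.56, 2.56]. Speed limits (rad/s): [2.57, 2.57, 3.14, 3.14, 3.14, 3.14].

INTERFACE

Orientations are given as a rotation vector (axis times angle).
In Python, from workcell import get_obs, imaging, r gives the robot as it stands.
- The arm moves only by the shell command python3 -m pendant 'ROWS' [FORCE]. ROWS is JSON, one flat list of numbers, 5 for each row, row after row: the opening, from 0 (shut) to 1 (fully open), then the shift along the tool's x, y, z in cm, then the turn about the tool's z in degrees. A call has 1 to 10 rows; each row is the pose to reach, as a shift and turn from the pose commanded when the call began, along the tool's axes at that moment; what a row does not reach only later rows make up. A row lasts 1/10 s, in which the tool goes at most 50 mm and 8.59 degrees, less where a joint would pass 70% of its speed; a pose out of reach is approached as far as the arm can. A call with a gripper value outside its range is refused whole. The fingers move at their own pace and stop on an object; FORCE is the grip in N (left out, the last holds). Time passes only in rows, so rows that repeat a pose let the fingers close. It gives the time, the measured TCP pose, the force, the opening and the grip force at its end, in the units of the state.
- get_obs(): the state, without advancing time (a new reading comes with each control period).
- imaging.read_camera(name): name is "scene" or "top" or "wrist"; returns a dict with "pixels" (384x512x3 uint8, blue, green, red), "range_z" (384x512 float32, m along the optical axis (not along the pixel's ray), 0 where there is no reading), "fx", "fy", "cx", "cy" (pixels), "rvec" (rotation vector, rad) and "tvec" (3), from world to camera coordinates, as OpenCV has them. Camera axes: x right, y down, z forward; pixel columns grow to the right and rows downward; lengths in m; the calibration is good to about 2 mm. A picture is of the moment at which its call begins.
- r.sign_off(): hands the job in; it is judged then, once.
Trained networks look in the newest picture that a camera, given by its name, has taken for a name from the list of things; names that differ only in an ending like _2 or _b are one class to them, and where a whole thing is asked for, a point or a joint stands for the part that bears it (a point fixed in the world has none). Each returns a list of dicts, best first, with "conf" (0 to 1); they miss things now and then, are a little off and sometimes report something else, mostly with a low value. They report only what shows in the picture. A call takes as long as a camera call.
- imaging.silhouettes(target, camera): "pixels" (384x512 bool, what is visible of it).
- imaging.tip_of(target, camera): "position" ([x, y, z] in m, in world coordinates, good to about 4 mm: a listed point, or the origin of a listed thing).
The state is a dict: "time_s": time; "joint_positions": joint angles; "qvel": joint speeds; "tau": joint torques, N m; "eef_pos": TCP position; "orientation": TCP orientation; "contact_force": force on the tool from outside, world axes, zero at the start; "moment": the same for the moment, N m; "width": finger opening in m; "gripper_force": force on a finger pad.
Only numpy, scipy, OpenCV 4.12 (cv2) and the standard library are available. Lean on these libraries where they do the work, as an engineer would, in place of code of your own. Each camera call takes 0.05 s, during which the arm holds its last target. There are 200 camera calls.

## Working session

There is one attempt and no reset: what is moved stays moved. The work goes in short steps, Python scripts to look and compute and a shell command to move; the robot and the scene stay as the last step left them, time stands still between calls to the robot, and variables do not carry over. Pictures are saved under pics/ and viewed, at most 14 in all, crops included, and the job is handed in when it is done.

```bash
ls; mkdir -p pics
cat > h.py <<'E'
import numpy as np, cv2
from scipy.spatial.transform import Rotation as R
from workcell import get_obs, imaging, r
def cam(n):
    return imaging.read_camera(n)
def cloud(d):
    z=d["range_z"]; v,u=np.indices(z.shape)
    P=np.stack([(u-d["cx"])/d["fx"]*z,(v-d["cy"])/d["fy"]*z,z],-1)
    M=cv2.Rodrigues(np.array(d["rvec"],float))[0]
    W=(P-np.array(d["tvec"]).ravel())@M
    W[z==0]=np.nan
    return W
def tool():
    o=get_obs(); return np.array(o["eef_pos"]),R.from_rotvec(o["orientation"]).as_matrix(),o
def shift(target_tcp):
    p,M,o=tool(); return np.round(M.T@(np.array(target_tcp)-p)*100,2)
E
python3 - <<'E'
from h import *
p,M,o=tool(); print(p,M.round(3),o["time_s"],o["width"])
a=cam("scene");cv2.imwrite("pics/s0.png",a["pixels"])
b=cam("top");cv2.imwrite("pics/t0.png",b["pixels"])
for c in("scene","top"):
  for n in["magazine","magazine_mouth","cartridge_1","clamp","clamp_seat","pad_face","grip_post","trigger_face","bottle_black","refractometer","marker_red"]:
    print(c,n,[(np.round(t["position"],3).tolist(),round(t["conf"],2)) for t in imaging.tip_of(n,c)])
E
```

```text
pics
[0.18885433 0.54291997 0.40388274] [[-0.944  0.329 -0.001]
 [ 0.329  0.944 -0.002]
 [ 0.    -0.002 -1.   ]] 0.0 0.0854479728225677
scene magazine [([0.467, 0.196, -0.0], 0.91), ([0.652, 0.096, 0.089], 0.25), ([0.641, -0.102, 0.011], 0.16)]
scene magazine_mouth [([0.461, 0.192, 0.078], 0.85)]
scene cartridge_1 [([0.455, -0.18, -0.001], 0.69), ([0.469, -0.302, -0.0], 0.59), ([0.472, -0.076, 0.0], 0.57)]
scene clamp [([0.646, -0.009, -0.001], 0.69)]
scene clamp_seat [([0.642, -0.098, 0.008], 0.93)]
scene pad_face [([0.648, 0.013, 0.032], 0.54)]
scene grip_post [([0.653, 0.097, 0.089], 0.67)]
scene trigger_face [([0.65, 0.149, 0.085], 0.41)]
scene bottle_black [([0.6, -0.368, 0.004], 0.69)]
scene refractometer [([0.767, 0.072, 0.005], 0.62)]
scene marker_red [([0.459, 0.391, -0.002], 0.44)]
top magazine [([0.467, 0.192, -0.001], 0.96), ([0.468, 0.194, 0.075], 0.25)]
top magazine_mouth [([0.469, 0.193, 0.076], 0.65)]
top cartridge_1 [([0.472, -0.075, 0.0], 0.8), ([0.468, -0.304, 0.001], 0.69), ([0.457, -0.183, -0.001], 0.6), ([0.468, 0.189, 0.074], 0.36)]
top clamp [([0.64, -0.008, 0.002], 0.6), ([0.654, 0.102, 0.089], 0.21)]
top clamp_seat [([0.637, -0.1, 0.009], 0.72)]
top pad_face [([0.643, 0.013, 0.03], 0.62)]
top grip_post [([0.65, 0.1, 0.09], 0.71)]
top trigger_face [([0.652, 0.154, 0.087], 0.57)]
top bottle_black [([0.766, 0.069, 0.001], 0.73)]
top refractometer [([0.767, 0.067, 0.003], 0.68)]
top marker_red [([0.461, 0.395, 0.002], 0.72), ([0.654, 0.155, 0.091], 0.44)]
```

View pics/t0.png

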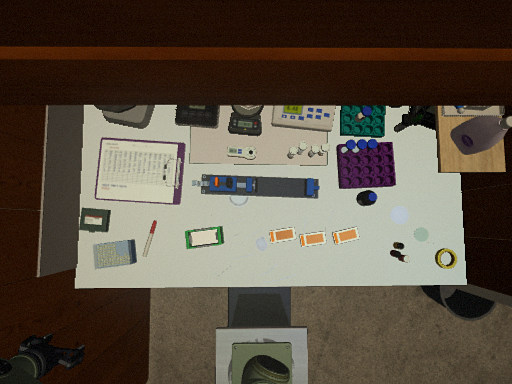

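```bash
cat > yaw.py <<'E'
from h import *
def rect(W,zlo,zhi,c,rad=0.09):
    m=(W[...,2]>zlo)&(W[...,2]<zhi)&(np.hypot(W[...,0]-c[0],W[...,1]-c[1])<rad)
    P=W[m][:,:2].astype(np.float32)
    (cx,cy),(w,h),a=cv2.minAreaRect((P*1000))
    if w<h: a+=90; w,h=h,w
    return len(P),round(cx,1),round(cy,1),round(w,1),round(h,1),round((a+90)%180-90,1)  # a: long axis angle from +x
E
python3 - <<'E'
from yaw import *
for n in("top","scene"):
  W=cloud(cam(n))
  print(n,"mag",rect(W,.084,.1,(.467,.194)))
  for c in[(.472,-.075),(.468,-.303),(.456,-.181)]: print(rect(W,.009,.02,c,.065))
  print("trig",rect(W,.109,.117,(.65,.12),.06))
  print("bed",rect(W,.004,.012,(.643,-.04),.12))
  print("fix",rect(W,.057,.065,(.643,-.17),.06), "slide",rect(W,.052,.06,(.645,.03),.05))
E
```

```text
top mag (170, 467.0, 192.5, 116.6, 59.4, -83.1)
(318, 472.4, -83.1, 107.3, 46.0, -83.2)
(315, 467.5, -299.0, 90.4, 44.3, -76.5)
(317, 455.5, -171.7, 110.5, 46.2, -84.0)
trig (53, 649.5, 127.2, 51.5, 26.3, 85.3)
bed (1381, 647.4, -40.5, 232.4, 231.9, -45.2)
fix (116, 637.3, -167.2, 59.1, 24.6, -1.0) slide (105, 647.0, 32.8, 49.2, 38.1, -0.2)
scene mag (119, 466.1, 187.8, 119.9, 60.7, -82.9)
(263, 468.4, -79.7, 89.8, 45.7, -80.3)
(354, 465.3, -304.1, 89.5, 45.2, -76.1)
(322, 455.1, -174.8, 115.5, 51.2, -87.3)
trig (23, 647.6, 120.5, 51.5, 28.0, 85.2)
bed (680, 682.7, -38.9, 234.3, 158.3, 88.3)
fix (70, 632.5, -173.8, 62.1, 23.8, -1.5) slide (48, 642.0, 26.1, 47.3, 38.3, 2.7)
```

Top view: magazine at px (205,237), clamp along row ~187, cartridges at (283,235), (313,239), (345,236), bottle (367,198), marker (150,238). Three cartridges, matching the network's reports.

```bash
cat >> h.py <<'E'
def go(t,yaw):
    "t: TCP target, yaw: world angle (deg) wanted for the tool y axis (mod 180); prints shift (cm) and turn about tool z"
    p,M,o=tool(); a=np.degrees(np.arctan2(M[1,1],M[0,1]))
    tn=-((yaw-a+90)%180-90)
    print("shift",shift(t),"turn",round(tn,1),"q6",round(o["joint_positions"][5],2),"t",round(o["time_s"],2))
E
python3 -c "
from h import *
go((.467,.191,.33),6.9)"
```

```text
shift [-37.83 -24.12   7.47] turn 63.9 q6 -0.02 t 1.3
```

```bash
python3 -m pendant '[1,-7,-4.5,1,8,1,-15,-9.5,2,16,1,-22,-14,4,32,1,-30,-19,6,48,1,-37.8,-24.1,7.5,63.9,1,-37.8,-24.1,7.5,63.9,1,-37.8,-24.1,7.5,63.9,1,-37.8,-24.1,7.5,63.9,1,-37.8,-24.1,7.5,63.9,1,-37.8,-24.1,7.5,63.9]' 40
python3 - <<'E'
from yaw import *
go((.467,.191,.208),6.9)
d=cam("wrist");cv2.imwrite("pics/w1.png",d["pixels"]);W=cloud(d)
print(rect(W,.084,.1,(.467,.191)), [(np.round(t["position"],3),t["conf"]) for n in("magazine","magazine_mouth") for t in imaging.tip_of(n,"wrist")])
E
```

```text
time_s: 2.3
eef_pos: [0.4691, 0.1876, 0.3288]
orientation: [2.089, 2.345, -0.002]
contact_force: [-1.1, -0.4, -0.5]
width: 0.0854
gripper_force: 0.0
shift [ 0.38 -0.17 12.08] turn -0.3 q6 0.24 t 2.3
(3561, 467.0, 193.1, 116.4, 60.0, -83.0) [(array([0.469, 0.19 , 0.07 ]), 0.8)]
```

View pics/w1.png

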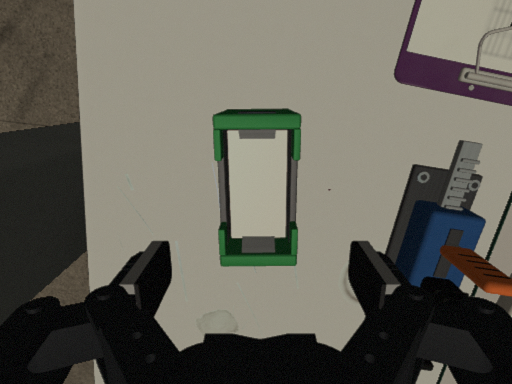

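The magazine sits at px (258,188), aligned with the fingers at either side (150,285)/(370,285); centre refined to (0.467, 0.193). I descend and grip.

```bash
python3 -m pendant '[1,0.4,-0.2,4,-0.3,1,0.5,-0.2,8,-0.3,1,0.5,-0.2,11,-0.3,1,0.5,-0.2,12.1,-0.3,1,0.5,-0.2,12.1,-0.3,0.3,0.5,-0.2,12.1,-0.3,0.3,0.5,-0.2,12.1,-0.3,0.3,0.5,-0.2,12.1,-0.3,0.3,0.5,-0.2,12.1,-0.3,0.3,0.5,-0.2,12.1,-0.3]' 50
python3 -m pendant '[0.3,0,0,0,0,0.3,0,0,0,0,0.3,0,0,-2,0,0.3,0,0,-6,0,0.3,0,0,-10,0,0.3,0,0,-10,0]' 50
python3 - <<'E'
from yaw import *
go((.641,-.09,.33),-2.4)
d=cam("top")
W=cloud(d); print("fix",rect(W,.057,.065,(.643,-.17),.06), "slide",rect(W,.052,.06,(.645,.03),.05))
p,M,o=tool();print(p,o["width"],o["gripper_force"])
d=cam("wrist");W=cloud(d);z=d["range_z"];cv2.imwrite("pics/w2.png",d["pixels"])
E
```

```text
time_s: 3.45
eef_pos: [0.4651, 0.1966, 0.2108]
orientation: [2.076, 2.355, 0.008]
contact_force: [0.2, 3.2, 6.5]
width: 0.0592
gripper_force: 54.9
time_s: 4.05
eef_pos: [0.4655, 0.1964, 0.3138]
orientation: [2.074, 2.353, 0.016]
contact_force: [1.4, 0.3, -5.2]
width: 0.0594
gripper_force: 57.9
shift [-30.61  13.84  -1.56] turn 9.6 q6 0.25 t 4.05
fix (112, 637.3, -167.2, 59.1, 24.6, -1.1) slide (102, 646.9, 32.8, 48.9, 38.1, -0.2)
[0.46445479 0.19597606 0.31090514] 0.05942400124318918 57.819018959999084
```

```bash
python3 -m pendant '[0.3,-3,1.4,-1.6,1,0.3,-7,3,-1.6,2,0.3,-11,5,-1.6,4,0.3,-15,7,-1.6,5,0.3,-19,9,-1.6,7,0.3,-23,11,-1.6,8,0.3,-27,12.5,-1.6,9,0.3,-30,13.6,-1.6,9.6,0.3,-30.5,13.7,-1.6,9.6,0.3,-30.5,13.7,-1.6,9.6]' 50
python3 - <<'E'
from yaw import *
go((.6395,-.089,.222),-2.5)
for n in("top","scene"):
  d=cam(n);W=cloud(d)
  print(n,rect(W,.18,.206,(.64,-.09),.09), "seat",[np.round(t["position"],3) for t in imaging.tip_of("clamp_seat",n)], [np.round(t["position"],3) for t in imaging.tip_of("magazine",n)[:1]])
cv2.imwrite("pics/s2.png",d["pixels"][100:300,120:420])
print(tool()[0],tool()[1].round(3))
E
```

```text
time_s: 5.15
eef_pos: [0.6379, -0.0904, 0.3213]
orientation: [-2.266, -2.169, 0.006]
contact_force: [-0.6, 1.3, -5.2]
width: 0.0594
gripper_force: 57.7
shift [0.14 0.22 9.93] turn -0.0 q6 -0.12 t 5.15
top (103, 616.6, -85.6, 126.1, 59.6, 66.9) seat [array([ 0.636, -0.102,  0.006])] [array([ 0.638, -0.091,  0.112])]
scene (294, 630.6, -99.9, 124.4, 109.1, -58.6) seat [array([ 0.643, -0.099,  0.01 ])] [array([ 0.636, -0.092,  0.112])]
[ 0.63801363 -0.08824954  0.32452054] [[ 0.04   0.999 -0.001]
 [ 0.999 -0.04   0.   ]
 [ 0.    -0.001 -1.   ]]
```

```bash
python3 -m pendant '[0.3,0,0.3,3,0,0.3,0,0.3,6,0,0.3,0,0.3,8.5,0,0.3,0,0.3,9.5,0,0.3,0,0.3,9.9,0,0.3,0,0.3,10.2,0,0.3,0,0.3,10.2,0]' 50
```

```text
time_s: 6.15
eef_pos: [0.6418, -0.0894, 0.2238]
orientation: [2.266, 2.174, 0.002]
contact_force: [0.2, 0.1, -4.1]
width: 0.0594
gripper_force: 57.5
```

```bash
python3 -m pendant '[0.3,0,0,0.1,0,0.3,0,0,0.2,0,0.3,0,0,0.3,0,0.3,0,0,0.3,0]' 50; python3 -m pendant '[0.3,0,0,0.1,0,0.3,0,0,0.2,0,0.3,0,0,0.2,0]' 50
```

```text
time_s: 6.55
eef_pos: [0.6414, -0.0895, 0.2198]
orientation: [2.267, 2.175, 0.0]
contact_force: [-0.2, 0.2, -4.9]
width: 0.0594
gripper_force: 57.5
time_s: 6.85
eef_pos: [0.6415, -0.0896, 0.2187]
orientation: [2.267, 2.174, 0.001]
contact_force: [-2.0, 0.4, 2.6]
width: 0.0594
gripper_force: 58.5
```

```bash
python3 -m pendant '[0.8,0,0,0,0,1,0,0,0,0,1,0,0,0,0,1,0,0,0,0,1,0,0,-4,0,1,0,0,-8,0,1,0,0,-11,0,1,0,0,-11,0]' 50
python3 - <<'E'
from yaw import *
for n in("top","scene","wrist"):
  d=cam(n);W=cloud(d)
  print(n,rect(W,.088,.108,(.64,-.09),.09),"fix",rect(W,.055,.065,(.64,-.165),.05),"post",rect(W,.107,.118,(.65,.12),.06),[np.round(t["position"],3) for q in("grip_post","trigger_face") for t in imaging.tip_of(q,n)[:1]])
cv2.imwrite("pics/w3.png",d["pixels"])
E
```

```text
time_s: 7.65
eef_pos: [0.6426, -0.0897, 0.3332]
orientation: [2.261, 2.169, 0.01]
contact_force: [0.9, -1.2, -0.1]
width: 0.0855
gripper_force: 0.0
top (89, 641.5, -93.2, 114.7, 57.3, 87.6) fix (66, 625.1, -160.1, 38.8, 34.3, 87.1) post (65, 649.6, 126.4, 52.5, 26.9, 86.0) [array([0.649, 0.097, 0.086]), array([0.765, 0.067, 0.003])]
scene (144, 638.7, -99.3, 116.8, 63.2, 85.6) fix (121, 635.6, -157.1, 59.7, 59.4, 89.1) post (33, 645.7, 122.8, 52.2, 29.2, 90.0) [array([0.652, 0.097, 0.088]), array([0.65 , 0.15 , 0.084])]
wrist (4385, 641.8, -93.7, 116.6, 60.3, 87.5) fix (219, 637.9, -152.2, 59.5, 57.0, 89.2) post (0, 0.0, 0.0, 0.0, 0.0, 0.0) [array([ 0.639, -0.096,  0.01 ])]
```

View pics/w3.png

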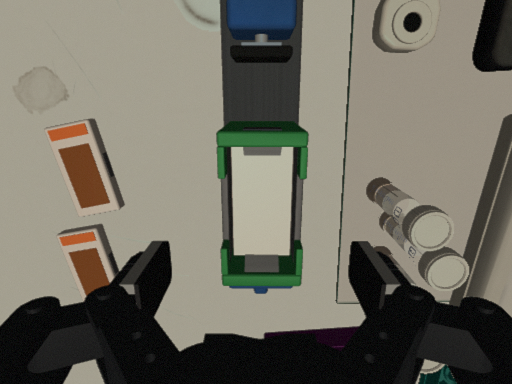

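Magazine at px (262,205) sits squarely on the bed, fixed jaw below at (262,288), pad above at (260,55). Next, the trigger.

```bash
python3 -c "
from h import *
go((.650,.116,.333),87.5);go((.650,.116,.24),87.5)"
```

```text
shift [ 2.057e+01  1.000e-02 -6.400e-01] turn -89.9 q6 -0.11 t 8.1
shift [20.57  0.03  8.66] turn -89.9 q6 -0.11 t 8.1
```

```bash
python3 -m pendant '[1,2,0,-0.5,-8,1,4,0,-0.5,-16,1,7,0,-0.5,-24,1,10,0,-0.5,-32,1,13,0,-0.5,-40,1,16,0,-0.5,-48,1,19,0,-0.5,-56,1,20.5,0,-0.5,-64,1,20.5,0,-0.5,-72,1,20.5,0,-0.5,-80]' 40
python3 - <<'E'
from yaw import *
go((.650,.116,.333),87.5)
E
```

```text
time_s: 9.1
eef_pos: [0.6499, 0.1162, 0.3321]
orientation: [-0.327, -3.124, 0.0]
contact_force: [-0.6, -0.5, 0.1]
width: 0.0855
gripper_force: 0.0
shift [-0.02 -0.02 -0.09] turn -9.5 q6 -1.2 t 9.1
```

```bash
python3 -m pendant '[1,0,0,0,-8,1,0,0,0,-11,1,0,0,0,-11,1,0,0,0,-11]' 40
python3 - <<'E'
from yaw import *
go((.650,.116,.24),87.5)
d=cam("wrist");W=cloud(d)
print("post",rect(W,.107,.118,(.65,.12),.06),[np.round(t["position"],3) for q in("grip_post","trigger_face") for t in imaging.tip_of(q,"wrist")[:1]])
cv2.imwrite("pics/w4.png",d["pixels"])
E
```

```text
time_s: 9.5
eef_pos: [0.6499, 0.1153, 0.3323]
orientation: [-0.04, -3.141, 0.0]
contact_force: [0.2, 0.8, -1.1]
width: 0.0856
gripper_force: 0.0
shift [-0.01  0.07  9.23] turn 1.0 q6 -1.39 t 9.5
post (1513, 650.0, 126.9, 53.5, 29.1, 87.2) [array([0.652, 0.102, 0.089]), array([0.651, 0.152, 0.088])]
```

View pics/w4.png

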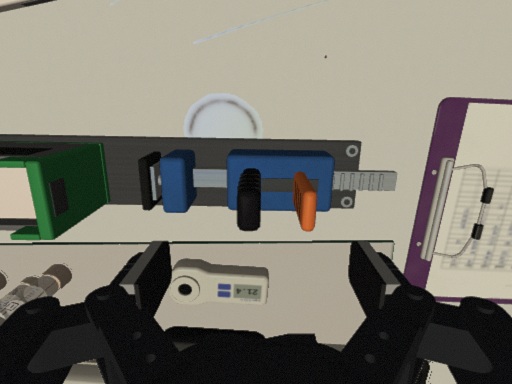

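Post at px (249,198), orange trigger at (304,200): pair centre (0.650, 0.127). Lower with fingers straddling, then squeeze.

```bash
python3 -m pendant '[1,0,0.3,4,1,1,0,0.3,7,1,1,0,0.3,9.2,1,1,0,0.3,9.2,1]' 40
python3 -m pendant '[0.3,0,0,0,0,0.3,0,0,0,0,0.3,0,0,0,0,0.3,0,0,0,0,0.3,0,0,0,0,0.3,0,0,0,0]' 40
python3 -m pendant '[0.9,0,0,0,0,0.9,0,0,0,0,0.9,0,0,0,0,0.9,0,0,0,0,0.9,0,0,0,0]' 40
python3 - <<'E'
from yaw import *
print(tool()[0])
for n in("top","scene"):
  d=cam(n);W=cloud(d)
  print(n,"slide",rect(W,.050,.062,(.644,.018),.04),[np.round(t["position"],3) for q in("pad_face","trigger_face") for t in imaging.tip_of(q,n)[:1]])
E
```

```text
time_s: 10.05
eef_pos: [0.6488, 0.1181, 0.2371]
orientation: [-0.066, -3.134, 0.002]
contact_force: [-0.4, -0.9, -0.3]
width: 0.0853
gripper_force: 0.0
time_s: 10.65
eef_pos: [0.6508, 0.1167, 0.2456]
orientation: [0.066, 3.135, -0.003]
contact_force: [-3.4, -6.9, 11.8]
width: 0.033
gripper_force: 42.8
time_s: 11.15
eef_pos: [0.65, 0.1183, 0.2406]
orientation: [-0.065, -3.141, 0.001]
contact_force: [-0.7, -0.1, -0.3]
width: 0.0769
gripper_force: 0.0
[0.64996082 0.11831788 0.24059112]
top slide (121, 645.3, 22.4, 46.0, 38.1, -0.1) [array([0.643, 0.005, 0.03 ])]
scene slide (76, 642.5, 16.8, 48.0, 40.6, -4.2) [array([0.648, 0.   , 0.031]), array([0.653, 0.153, 0.084])]
```

```bash
python3 -m pendant '[0.3,0,0,0,0,0.3,0,0,0,0,0.3,0,0,0,0,0.3,0,0,0,0,0.3,0,0,0,0,0.85,0,0,0,0,0.85,0,0,0,0,0.85,0,0,0,0,0.85,0,0,0,0,0.85,0,0,0,0]' 40
python3 -m pendant '[0.3,0,0,0,0,0.3,0,0,0,0,0.3,0,0,0,0,0.3,0,0,0,0,0.3,0,0,0,0,0.85,0,0,0,0,0.85,0,0,0,0,0.85,0,0,0,0,0.85,0,0,0,0,0.85,0,0,0,0]' 40
python3 -m pendant '[0.3,0,0,0,0,0.3,0,0,0,0,0.3,0,0,0,0,0.3,0,0,0,0,0.3,0,0,0,0,0.85,0,0,0,0,0.85,0,0,0,0,0.85,0,0,0,0,0.85,0,0,0,0,0.85,0,0,0,0]' 40
python3 -m pendant '[0.3,0,0,0,0,0.3,0,0,0,0,0.3,0,0,0,0,0.3,0,0,0,0,0.3,0,0,0,0]' 40
python3 -m pendant '[0.85,0,0,0,0,0.85,0,0,0,0,0.85,0,0,0,0,0.85,0,0,0,0,0.85,0,0,0,0]' 40
python3 - <<'E'
from yaw import *
for n in("top","scene"):
  d=cam(n);W=cloud(d)
  print(n,"slide",rect(W,.050,.062,(.641,-.014),.04),"mag",rect(W,.084,.1,(.64,-.09),.09),[np.round(t["position"],3) for q in("pad_face","trigger_face") for t in imaging.tip_of(q,n)[:1]])
cv2.imwrite("pics/s5.png",cv2.resize(d["pixels"][120:280,180:400],None,fx=3,fy=3))
E
```

```text
time_s: 12.45
eef_pos: [0.65, 0.1183, 0.2404]
orientation: [-0.065, -3.14, 0.001]
contact_force: [-0.4, -0.2, -0.2]
width: 0.0727
gripper_force: 0.0
time_s: 13.45
eef_pos: [0.65, 0.1183, 0.2404]
orientation: [-0.065, -3.14, 0.001]
contact_force: [0.6, -0.3, -0.2]
width: 0.0729
gripper_force: 0.0
time_s: 14.45
eef_pos: [0.65, 0.1182, 0.2404]
orientation: [-0.065, -3.14, 0.001]
contact_force: [-0.4, 0.2, -0.1]
width: 0.0724
gripper_force: 0.0
time_s: 14.95
eef_pos: [0.6503, 0.1168, 0.2434]
orientation: [0.065, 3.138, -0.004]
contact_force: [-2.5, -5.7, 11.3]
width: 0.0331
gripper_force: 42.6
time_s: 15.45
eef_pos: [0.65, 0.1182, 0.2405]
orientation: [-0.065, -3.14, 0.001]
contact_force: [-1.1, -0.4, -0.2]
width: 0.0725
gripper_force: 0.0
top slide (124, 643.7, -12.1, 48.8, 38.1, -0.4) mag (173, 641.0, -93.0, 114.7, 60.2, 87.7) [array([0.768, 0.068, 0.002]), array([ 0.64 , -0.009,  0.002])]
scene slide (55, 634.5, -11.1, 65.7, 34.0, 26.9) mag (205, 640.0, -99.4, 117.0, 63.6, 87.2) [array([ 0.599, -0.365,  0.003]), array([0.651, 0.152, 0.086])]
```

View pics/s5.png

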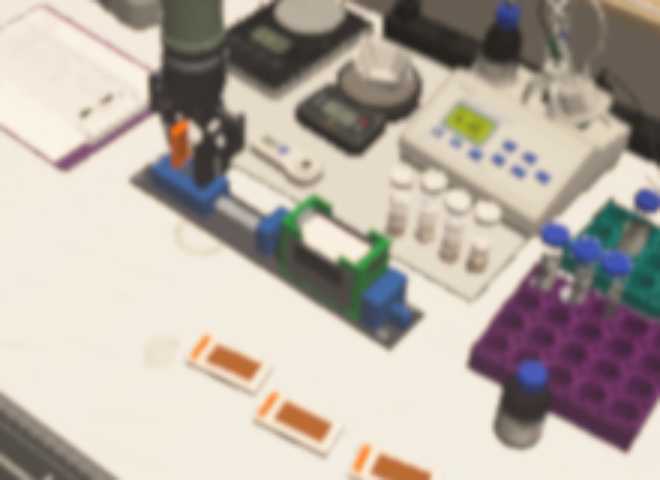

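Jaw (px 270,230) is just at the magazine (335,255). Continue one squeeze at a time, watching for a stall.

```bash
for i in 1; do python3 -m pendant '[0.3,0,0,0,0,0.3,0,0,0,0,0.3,0,0,0,0,0.3,0,0,0,0,0.3,0,0,0,0]' 40
python3 -m pendant '[0.85,0,0,0,0,0.85,0,0,0,0,0.85,0,0,0,0,0.85,0,0,0,0,0.85,0,0,0,0]' 40; done
python3 -m pendant '[0.3,0,0,0,0,0.3,0,0,0,0,0.3,0,0,0,0,0.3,0,0,0,0,0.3,0,0,0,0]' 40
python3 -m pendant '[0.85,0,0,0,0,0.85,0,0,0,0,0.85,0,0,0,0,0.85,0,0,0,0,0.85,0,0,0,0]' 40
python3 - <<'E'
from yaw import *
for n in("top",):
  d=cam(n);W=cloud(d)
  print(n,"slide",rect(W,.050,.062,(.641,-.014),.04),"mag",rect(W,.084,.1,(.64,-.09),.09))
E
```

```text
time_s: 16.25
eef_pos: [0.6503, 0.1168, 0.2435]
orientation: [0.065, 3.138, -0.003]
contact_force: [-2.9, -7.4, 12.3]
width: 0.0332
gripper_force: 42.8
time_s: 16.75
eef_pos: [0.6499, 0.1182, 0.2404]
orientation: [-0.065, -3.14, 0.001]
contact_force: [-0.4, 0.4, -0.3]
width: 0.0726
gripper_force: 0.0
time_s: 17.25
eef_pos: [0.6503, 0.1173, 0.2436]
orientation: [0.066, 3.138, -0.002]
contact_force: [-3.7, -4.7, 13.4]
width: 0.0348
gripper_force: 38.4
time_s: 17.75
eef_pos: [0.65, 0.1182, 0.2403]
orientation: [-0.065, -3.14, 0.001]
contact_force: [-0.4, 0.3, -0.7]
width: 0.0726
gripper_force: 0.0
top slide (117, 643.4, -22.5, 49.1, 31.3, -0.2) mag (173, 640.8, -96.4, 114.4, 60.7, 88.1)
```

Magazine is against the jaw, and the stall is starting (34.8 vs 33 mm). More squeezes follow.

```bash
python3 -m pendant '[0.3,0,0,0,0,0.3,0,0,0,0,0.3,0,0,0,0,0.3,0,0,0,0,0.3,0,0,0,0,0.3,0,0,0,0]' 45
python3 -m pendant '[0.85,0,0,0,0,0.85,0,0,0,0,0.85,0,0,0,0,0.85,0,0,0,0,0.85,0,0,0,0]' 45
python3 -m pendant '[0.3,0,0,0,0,0.3,0,0,0,0,0.3,0,0,0,0,0.3,0,0,0,0,0.3,0,0,0,0,0.3,0,0,0,0]' 45
python3 -m pendant '[0.85,0,0,0,0,0.85,0,0,0,0,0.85,0,0,0,0,0.85,0,0,0,0,0.85,0,0,0,0]' 45
python3 - <<'E'
from yaw import *
for n in("top",):
  d=cam(n);W=cloud(d)
  print(n,"slide",rect(W,.050,.062,(.641,-.02),.04),"mag",rect(W,.084,.1,(.64,-.09),.09))
E
```

```text
time_s: 18.4
eef_pos: [0.6502, 0.117, 0.2427]
orientation: [0.066, 3.139, -0.003]
contact_force: [-1.9, -4.6, 8.6]
width: 0.0338
gripper_force: 43.7
time_s: 18.9
eef_pos: [0.65, 0.1181, 0.2405]
orientation: [-0.065, -3.14, 0.001]
contact_force: [-0.1, -0.4, 0.6]
width: 0.0727
gripper_force: 0.0
time_s: 19.5
eef_pos: [0.6502, 0.117, 0.2427]
orientation: [0.066, 3.139, -0.003]
contact_force: [-2.8, -4.6, 9.7]
width: 0.0337
gripper_force: 43.7
time_s: 20.0
eef_pos: [0.65, 0.1181, 0.2404]
orientation: [-0.065, -3.14, 0.001]
contact_force: [-0.1, 0.5, 0.1]
width: 0.0728
gripper_force: 0.0
top slide (117, 643.3, -22.5, 48.7, 31.4, -0.4) mag (180, 641.3, -96.6, 114.7, 60.3, 87.4)
```

Pad+jaw depth shrank from 38.1 to 31.4 mm with trigger released, so the pad is in by about 6.7 mm: firmly clamped. Now to the cartridges.

```bash
python3 -m pendant '[1,0,0,0,0,1,0,0,-4,0,1,0,0,-9,0,1,0,0,-12,0,1,0,0,-12,0]' 40
python3 - <<'E'
from yaw import *
W=cloud(cam("top"))
for c in[(.472,-.077),(.468,-.303),(.456,-.179)]: print(rect(W,.009,.02,c,.052),[(np.round(t["position"],3),round(t["conf"],2)) for t in imaging.tip_of("cartridge_1","top")] )
go((.472,-.077,.33),9.5)
E
```

```text
time_s: 20.55
eef_pos: [0.6509, 0.1184, 0.3668]
orientation: [0.065, 3.13, 0.003]
contact_force: [-0.2, -0.3, 0.5]
width: 0.0855
gripper_force: 0.0
(313, 471.3, -74.9, 89.7, 44.0, -80.9) [(array([ 0.47 , -0.304,  0.003]), 0.79), (array([ 0.457, -0.183,  0.   ]), 0.57), (array([ 0.47 , -0.078, -0.002]), 0.55)]
(313, 467.5, -299.2, 90.9, 44.4, -76.4) [(array([ 0.47 , -0.304,  0.003]), 0.79), (array([ 0.457, -0.183,  0.   ]), 0.57), (array([ 0.47 , -0.078, -0.002]), 0.55)]
(312, 457.0, -181.8, 90.5, 44.7, -81.9) [(array([ 0.47 , -0.304,  0.003]), 0.79), (array([ 0.457, -0.183,  0.   ]), 0.57), (array([ 0.47 , -0.078, -0.002]), 0.55)]
shift [ 16.92 -20.24   2.97] turn 78.1 q6 -1.37 t 20.75
```

```bash
python3 -m pendant '[1,1,-1,0,8,1,3,-3,1,16,1,5,-6,2,24,1,7,-9,3,32,1,10,-12,3,40,1,12,-15,3,48,1,15,-18,3,56,1,17,-20.2,3,64,1,17,-20.2,3,72,1,17,-20.2,3,78]' 40
python3 -m pendant '[1,0,0,0,0,1,0,0,0,0]'
python3 - <<'E'
from yaw import *
W=cloud(cam("wrist"))
q=rect(W,.009,.02,(.472,-.077),.052); print(q)
go((q[1]/1e3,q[2]/1e3,.171),q[5]+90)
E
```

```text
time_s: 21.75
eef_pos: [0.4705, -0.0771, 0.3293]
orientation: [-2.033, -2.391, 0.003]
contact_force: [-0.4, 0.1, 0.4]
width: 0.0851
gripper_force: 0.0
time_s: 21.95
eef_pos: [0.4715, -0.0764, 0.3297]
orientation: [-2.023, -2.401, 0.002]
contact_force: [-0.5, -0.0, -1.0]
width: 0.0852
gripper_force: 0.0
(4058, 471.9, -74.9, 90.0, 44.0, -81.6)
shift [ 0.12  0.07 15.89] turn 1.3 q6 -0.35 t 22.0
```

```bash
python3 -m pendant '[1,0.1,0,4,1,1,0.1,0,8,1,1,0.1,0.1,12,1,1,0.1,0.1,15,1,1,0.1,0.1,15.9,1.3,1,0.1,0.1,15.9,1.3]' 30
python3 -m pendant '[0.4,0,0,0,0,0.4,0,0,0,0,0.4,0,0,0,0,0.4,0,0,0,0,0.4,0,0,0,0,0.4,0,0,0,0]' 30
```

```text
time_s: 22.6
eef_pos: [0.4724, -0.0751, 0.1707]
orientation: [-2.052, -2.376, 0.002]
contact_force: [-0.2, 1.3, -0.9]
width: 0.0851
gripper_force: 0.0
time_s: 23.2
eef_pos: [0.4731, -0.0754, 0.1732]
orientation: [2.053, 2.375, 0.003]
contact_force: [-1.7, 0.8, 6.6]
width: 0.0431
gripper_force: 30.9
```

```bash
python3 -m pendant '[0.4,0,0,-1,0,0.4,0,0,-5,0,0.4,0,0,-9,0,0.4,0,0,-13,0,0.4,0,0,-13,0]' 30
python3 - <<'E'
from yaw import *
p,M,o=tool();print(p,o["width"])
d=cam("wrist");W=cloud(d);cv2.imwrite("pics/w6.png",d["pixels"])
print("cart",rect(W,p[2]-.185,p[2]-.14,p[:2],.055))
W=cloud(cam("top")); print("mag",rect(W,.088,.108,(.641,-.096),.09)); print([np.round(t["position"],3) for n in("top","scene") for t in imaging.tip_of("magazine_mouth",n)[:1]])
go((.641,-.096,.303),-2.3)
E
```

```text
time_s: 23.7
eef_pos: [0.474, -0.0756, 0.3077]
orientation: [2.047, 2.368, 0.01]
contact_force: [1.0, -0.2, -0.2]
width: 0.0432
gripper_force: 30.9
[ 0.47399125 -0.07556659  0.30766275] 0.04322848932626612
cart (17863, 476.0, -75.4, 90.2, 70.7, -81.9)
mag (174, 641.2, -96.6, 114.9, 59.8, 87.3)
[array([ 0.636, -0.093,  0.087])]
shift [-4.51 16.43 -0.23] turn 10.6 q6 -0.33 t 23.9
```

View pics/w6.png

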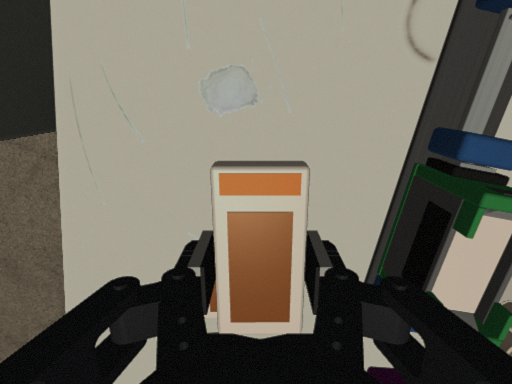

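The cartridge (px 258,250) is squarely in the fingers, its strip end at the top. I carry it over the magazine.

```bash
python3 -m pendant '[0.4,-0.5,2,-1,2,0.4,-1,5,-1,4,0.4,-2,8,-1,6,0.4,-3,11,-1,8,0.4,-4,14,-1,10,0.4,-4.5,16.2,-1,10.6,0.4,-4.5,16.4,-1,10.6,0.4,-4.5,16.4,-1,10.6]' 30
python3 - <<'E'
from yaw import *
p,M,o=tool();print(p)
d=cam("wrist");W=cloud(d);cv2.imwrite("pics/w7.png",d["pixels"])
c=M.T@np.array([.6413,-.0966,0]);print(rect(W,.092,.102,(.641,-.096),.09))
go((.6413,-.0966,.268),-2.5)
E
```

```text
time_s: 24.7
eef_pos: [0.641, -0.096, 0.3096]
orientation: [-2.262, -2.175, 0.004]
contact_force: [-0.7, 0.7, -1.2]
width: 0.0432
gripper_force: 30.9
[ 0.64098237 -0.09598966  0.30956972]
(2259, 641.7, -96.3, 114.1, 60.1, 87.4)
shift [-0.07  0.1   4.21] turn 0.2 q6 -0.13 t 24.75
```

View pics/w7.png

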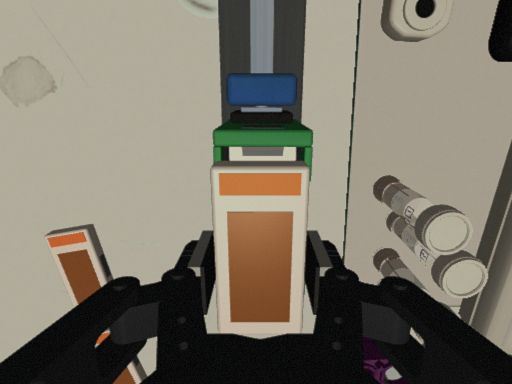

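The cartridge (px 259,250) hovers in line with the magazine mouth (262,150). I lower it onto the ramps.

```bash
python3 -m pendant '[0.4,0,0.1,2,0,0.4,0,0.1,3.5,0,0.4,0,0.1,4,0,0.4,0,0.1,4.4,0,0.4,0,0.1,4.4,0]' 30
python3 -m pendant '[0.4,0,0,0.2,0,0.4,0,0,0.3,0,0.4,0,0,0.3,0]' 30
```

```text
time_s: 25.25
eef_pos: [0.6419, -0.0961, 0.2677]
orientation: [-2.265, -2.176, 0.0]
contact_force: [0.1, 0.4, -0.9]
width: 0.0431
gripper_force: 31.0
time_s: 25.55
eef_pos: [0.6426, -0.0963, 0.2655]
orientation: [2.264, 2.176, 0.001]
contact_force: [-0.9, -0.4, 2.7]
width: 0.0431
gripper_force: 31.2
```

```bash
python3 -m pendant '[0.6,0,0,0,0,0.8,0,0,0,0,0.8,0,0,0,0,0.8,0,0,-3,0,0,0,0,-6,0,0,0,0,-6,0,0,0,0,-6,0,0,0,0,-6,0,0,0,0,-6,0]' 30
python3 - <<'E'
from yaw import *
p,M,o=tool();print(p,o["width"])
d=cam("wrist");W=cloud(d);cv2.imwrite("pics/w8.png",d["pixels"])
m=(np.abs(W[...,0]-.6413)<.018)&(np.abs(W[...,1]+.0966)<.04)
P=W[m]; A=np.c_[P[:,:2]-[.6413,-.0966],np.ones(len(P))]
P=P[(P[:,2]>.08)&(P[:,2]<.125)];A=np.c_[P[:,:2]-[.6413,-.0966],np.ones(len(P))];print(len(P),np.linalg.lstsq(A,P[:,2],rcond=None)[0])
E
```

```text
time_s: 26.45
eef_pos: [0.642, -0.0961, 0.3232]
orientation: [-2.264, -2.175, 0.003]
contact_force: [0.8, 0.1, 0.4]
width: 0.0001
gripper_force: 0.0
[ 0.64202685 -0.09606862  0.32315933] 9.422976169764866e-05
4332 [ 0.00262122 -0.00047134  0.10465585]
```

View pics/w8.png

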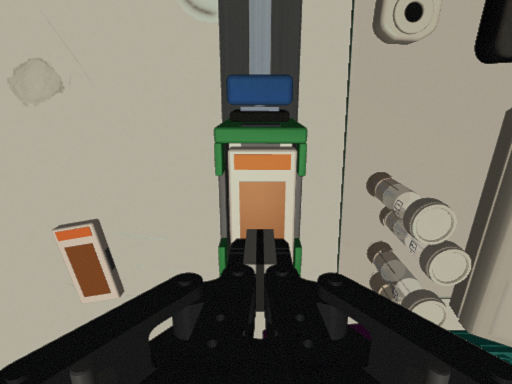

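The cartridge lies flat in the mouth (px 262,200), top at 104.7 mm, and the shut fingertips are over its middle. Push.

```bash
python3 -m pendant '[0,0,0,2,0,0,0,0,3.5,0,0,0,0,4.3,0,0,0,0,5,0,0,0,0,5.7,0]' 30
python3 -m pendant '[0,0,0,0.4,0,0,0,0,0.8,0,0,0,0,1.2,0,0,0,0,1.2,0]' 30
```

```text
time_s: 27.0
eef_pos: [0.6429, -0.0962, 0.2688]
orientation: [2.264, 2.175, 0.002]
contact_force: [-1.0, -0.0, 3.7]
width: -0.0002
gripper_force: 1.6
time_s: 27.4
eef_pos: [0.6429, -0.0953, 0.2568]
orientation: [2.265, 2.176, 0.005]
contact_force: [0.5, 3.0, 5.4]
width: -0.0005
gripper_force: 3.2
```

```bash
python3 -m pendant '[0,0,0,0.2,0,0,0,0,0.4,0,0,0,0,0.6,0,0,0,0,0.6,0]' 30; python3 -m pendant '[0,0,0,0.3,0,0,0,0,0.3,0]' 30
python3 -m pendant '[0,0,0,-4,0,0,0,0,-8,0,0,0,0,-8,0]' 30
cat >> yaw.py <<'E'
def flat():
    W=cloud(cam("wrist"))
    m=(np.abs(W[...,0]-.6413)<.018)&(np.abs(W[...,1]+.0966)<.038)&(W[...,2]>.06)&(W[...,2]<.125)
    P=W[m];P=P[np.abs(P[:,2]-np.median(P[:,2]))<.006]
    A=np.c_[P[:,:2]-[.6413,-.0966],np.ones(len(P))];print("flat",len(P),np.linalg.lstsq(A,P[:,2],rcond=None)[0].round(4),P[:,1].min(),P[:,1].max())
E
python3 - <<'E'
from yaw import *
flat()
go((.457,-.182,.33),8.1)
W=cloud(cam("top"));print("slide",rect(W,.050,.062,(.641,-.02),.04),"mag",rect(W,.088,.1,(.64,-.09),.09))
for c in[(.468,-.303),(.457,-.182)]: print(rect(W,.009,.02,c,.052))
E
```

```text
time_s: 27.8
eef_pos: [0.6429, -0.0951, 0.2514]
orientation: [2.265, 2.176, 0.006]
contact_force: [-1.0, 4.1, 6.5]
width: -0.0004
gripper_force: 4.0
time_s: 28.0
eef_pos: [0.6429, -0.0951, 0.2485]
orientation: [2.265, 2.176, 0.006]
contact_force: [-0.6, 5.6, 7.4]
width: 0.0002
gripper_force: 4.3
time_s: 28.3
eef_pos: [0.6439, -0.0963, 0.3332]
orientation: [2.258, 2.17, 0.012]
contact_force: [0.1, -0.1, 0.2]
width: -0.0
gripper_force: 0.0
flat 3272 [-0.0058 -0.2403  0.0925] -0.11879188414802827 -0.058858971874360205
shift [ -9.31 -18.25  -0.11] turn -10.4 q6 -0.13 t 28.35
slide (115, 643.4, -22.5, 48.9, 31.3, -0.5) mag (103, 640.9, -96.6, 115.4, 57.3, 86.6)
(312, 467.5, -298.7, 90.2, 44.3, -76.9)
(0, 0.0, 0.0, 0.0, 0.0, 0.0)
```

One end (+y) is in; the -y end sits about 20 mm high. I push nearer that end.

```bash
python3 -m pendant '[0,-2.5,-0.2,2,0,0,-2.5,-0.2,4,0,0,-2.5,-0.2,5.5,0,0,-2.5,-0.2,6.3,0,0,-2.5,-0.2,7,0,0,-2.5,-0.2,7.5,0,0,-2.5,-0.2,8,0,0,-2.5,-0.2,8,0]' 30
python3 -m pendant '[0,0,0,0.2,0,0,0,0,0.4,0,0,0,0,0.4,0]' 30
```

```text
time_s: 29.2
eef_pos: [0.6393, -0.1209, 0.2464]
orientation: [-2.265, -2.177, 0.0]
contact_force: [-1.9, -0.2, 2.4]
width: 0.0002
gripper_force: 1.1
time_s: 29.5
eef_pos: [0.6395, -0.121, 0.2428]
orientation: [2.265, 2.176, 0.001]
contact_force: [-0.6, 0.4, 3.1]
width: 0.0001
gripper_force: 1.0
```

```bash
python3 -m pendant '[0,0,0,-4,0,0,1.2,0,-8.5,0,0,2.5,0,-9,0,0,2.5,0,-9,0]' 30
python3 - <<'E'
from yaw import *
d=cam("scene");print([(np.round(t["position"],3),round(t["conf"],2)) for t in imaging.tip_of("cartridge_1","scene")])
flat()
go((.457,-.182,.33),8.1)
d=cam("wrist");cv2.imwrite("pics/w9.png",d["pixels"])
E
```

```text
time_s: 29.9
eef_pos: [0.6408, -0.0948, 0.3346]
orientation: [2.261, 2.176, 0.005]
contact_force: [0.3, -0.4, -0.7]
width: -0.0001
gripper_force: 0.0
[(array([ 0.468, -0.304,  0.   ]), 0.96), (array([ 0.454, -0.181, -0.002]), 0.82), (array([ 0.644, -0.097,  0.065]), 0.78)]
flat 3911 [ 0.0015 -0.      0.0826] -0.13041694949499388 -0.05861066940733316
shift [ -9.3  -17.94   0.15] turn -10.4 q6 -0.13 t 30.05
```

View pics/w9.png

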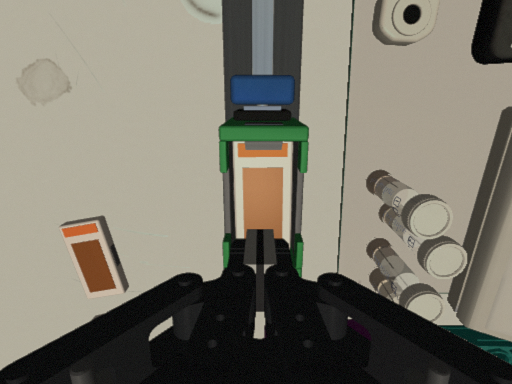

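First cartridge is loaded: flat, top at 82.6 mm, lip visible over it at px (262,145). Next one (px 92,258).

```bash
python3 -m pendant '[0.5,-2,-4,0,-2,1,-4,-8,0,-4,1,-6,-12,0,-7,1,-8,-16,0.1,-9,1,-9.3,-17.9,0.1,-10.4,1,-9.3,-17.9,0.1,-10.4,1,-9.3,-17.9,0.1,-10.4]' 30
python3 - <<'E'
from yaw import *
W=cloud(cam("wrist"))
q=rect(W,.009,.02,(.457,-.182),.052); print(q)
go((q[1]/1e3,q[2]/1e3,.172),q[5]+90)
E
```

```text
time_s: 30.8
eef_pos: [0.4578, -0.1823, 0.3311]
orientation: [-2.06, -2.371, -0.0]
contact_force: [0.4, -0.7, -0.0]
width: 0.0852
gripper_force: 0.0
(4041, 456.9, -182.1, 89.8, 44.8, -82.0)
shift [ 1.000e-02 -1.500e-01  1.592e+01] turn 0.1 q6 -0.54 t 30.85
```

```bash
python3 -m pendant '[1,0,-0.1,4,0,1,0,-0.1,8,0,1,0,-0.1,12,0,1,0,-0.1,15,0,1,0,-0.1,15.9,0,1,0,-0.1,15.9,0]' 30
python3 -m pendant '[0.4,0,0,0,0,0.4,0,0,0,0,0.4,0,0,0,0,0.4,0,0,0,0,0.4,0,0,0,0,0.4,0,0,0,0]' 30
python3 -m pendant '[0.4,0,0,-1,0,0.4,0,0,-5,0,0.4,0,0,-9,0,0.4,0,0,-13,0,0.4,0,0,-13,0]' 30
python3 - <<'E'
from yaw import *
go((.6413,-.0966,.310),-2.5)
E
```

```text
time_s: 31.45
eef_pos: [0.4574, -0.1816, 0.1714]
orientation: [-2.056, -2.372, 0.001]
contact_force: [-0.7, -1.1, -0.0]
width: 0.085
gripper_force: 0.0
time_s: 32.05
eef_pos: [0.4573, -0.1822, 0.1742]
orientation: [2.057, 2.371, 0.002]
contact_force: [-0.5, 1.0, 7.7]
width: 0.0434
gripper_force: 31.0
time_s: 32.55
eef_pos: [0.4581, -0.1826, 0.3087]
orientation: [2.051, 2.364, 0.006]
contact_force: [1.3, -1.1, 0.1]
width: 0.0429
gripper_force: 30.9
shift [ 5.93 19.35  0.05] turn 10.6 q6 -0.54 t 32.55
```

```bash
python3 -m pendant '[0.4,0.5,2,0,2,0.4,1.5,5,0,4,0.4,2.5,8,0,6,0.4,3.5,11,0,8,0.4,4.5,14,0,10,0.4,5.5,17.5,0,10.6,0.4,5.9,19.3,0,10.6,0.4,5.9,19.3,0,10.6]' 30
python3 - <<'E'
from yaw import *
go((.6415,-.0966,.268),-2.5);p=tool()[0]
W=cloud(cam("wrist"));print(rect(W,.092,.1,(.641,-.096),.09),"cart",rect(W,p[2]-.168,p[2]-.15,p[:2],.055),p)
E
```

```text
time_s: 33.35
eef_pos: [0.6411, -0.0953, 0.302]
orientation: [2.267, 2.175, 0.001]
contact_force: [-1.1, -0.0, -0.9]
width: 0.0432
gripper_force: 30.9
shift [-0.13  0.05  3.4 ] turn 0.1 q6 -0.12 t 33.35
(2453, 641.8, -97.1, 115.9, 60.1, 87.4) cart (16547, 641.4, -94.7, 89.9, 70.5, 87.6) [ 0.64108696 -0.09525067  0.3019833 ]
```

```bash
python3 -m pendant '[0.4,-0.2,0.1,1.5,0,0.4,-0.2,0.1,3,0,0.4,-0.2,0.1,3.7,0,0.4,-0.2,0.1,3.7,0]' 30
python3 -m pendant '[0.4,0,0,0.1,0,0.4,0,0,0.2,0,0.4,0,0,0.2,0]' 30
python3 -m pendant '[0.6,0,0,0,0,0.8,0,0,0,0,0.8,0,0,0,0,0.8,0,0,-3,0,0,0,0,-6,0,0,0,0,-6,0,0,0,0,-6,0,0,0,0,-6,0,0,0,0,-6,0]' 30
python3 - <<'E'
from yaw import *
flat(); print(tool()[0]); go((.642,-.075,.29),-2.5)
E
```

```text
time_s: 33.8
eef_pos: [0.6394, -0.0987, 0.2644]
orientation: [-2.268, -2.17, 0.003]
contact_force: [-0.5, 0.6, -0.7]
width: 0.043
gripper_force: 30.9
time_s: 34.1
eef_pos: [0.6403, -0.0984, 0.2643]
orientation: [2.269, 2.173, 0.0]
contact_force: [-1.4, 0.2, 1.8]
width: 0.043
gripper_force: 31.1
time_s: 35.0
eef_pos: [0.6401, -0.0984, 0.3222]
orientation: [-2.267, -2.171, 0.002]
contact_force: [-1.0, 0.7, -0.4]
width: 0.0001
gripper_force: 0.0
flat 4394 [-0.0011  0.002   0.1049] -0.12327233009121948 -0.0586119510715614
[ 0.64020821 -0.09833481  0.32236322]
shift [2.34 0.09 3.24] turn 0.0 q6 -0.13 t 35.05
```

Flat on the ramps. Push at the +y end, then at the -y end.

```bash
python3 -m pendant '[0,2.3,0.1,2,0,0,2.3,0.1,4,0,0,2.3,0.1,5,0,0,2.3,0.1,5.8,0,0,2.3,0.1,6.5,0,0,2.3,0.1,7.1,0,0,2.3,0.1,7.6,0,0,2.3,0.1,7.6,0]' 30
python3 -m pendant '[0,0,0,-3,0,0,-2.5,0,-4,0,0,-4.8,0,-4,0,0,-4.8,0,-2.5,0,0,-4.8,0,-1.5,0,0,-4.8,0,-0.8,0,0,-4.8,0,-0.2,0,0,-4.8,0,0.1,0,0,-4.8,0,0.3,0,0,-4.8,0,0.3,0]' 30
python3 -m pendant '[0,0,0,-4,0,0,1.2,0,-8.5,0,0,2.5,0,-9,0,0,2.5,0,-9,0]' 30
python3 - <<'E'
from yaw import *
flat(); print(tool()[0]);go((.468,-.30,.33),13.3)
W=cloud(cam("top"));print("slide",rect(W,.050,.062,(.641,-.02),.04),"mag",rect(W,.088,.1,(.64,-.09),.09),rect(W,.009,.02,(.468,-.3),.052))
E
```

```text
time_s: 35.85
eef_pos: [0.6426, -0.0754, 0.2474]
orientation: [2.269, 2.173, 0.001]
contact_force: [-0.9, 3.1, 4.3]
width: -0.0001
gripper_force: 2.6
time_s: 36.85
eef_pos: [0.6402, -0.1232, 0.2446]
orientation: [-2.268, -2.173, 0.001]
contact_force: [-1.2, -1.2, 2.4]
width: 0.0002
gripper_force: 1.3
time_s: 37.25
eef_pos: [0.6418, -0.0968, 0.3367]
orientation: [2.265, 2.173, 0.005]
contact_force: [-0.3, -0.6, -1.0]
width: 0.0002
gripper_force: 0.0
flat 3931 [-0.006   0.001   0.0826] -0.1339793005177177 -0.05865272330479561
[ 0.64131539 -0.09746998  0.33478824]
shift [-20.96 -16.47   0.46] turn -15.7 q6 -0.13 t 37.3
slide (119, 643.3, -22.5, 48.9, 31.3, -0.4) mag (82, 641.9, -96.4, 114.6, 57.7, 87.6) (320, 467.6, -298.6, 90.0, 45.1, -77.4)
```

Second one loaded (flat, top 82.6 mm). Third.

```bash
python3 -m pendant '[0.5,-3,-2,0,-2,1,-6,-5,0,-5,1,-9,-7,0,-7,1,-12,-10,0,-10,1,-15,-12,0.2,-12,1,-18,-14.5,0.4,-14,1,-21,-16.5,0.4,-15.7,1,-21,-16.5,0.4,-15.7,1,-21,-16.5,0.4,-15.7]' 30
python3 - <<'E'
from yaw import *
W=cloud(cam("wrist"))
q=rect(W,.009,.02,(.468,-.3),.055); print(q)
go((q[1]/1e3,q[2]/1e3,.172),q[5]+90)
E
```

```text
time_s: 38.25
eef_pos: [0.4668, -0.3017, 0.3292]
orientation: [-1.952, -2.458, -0.0]
contact_force: [-0.3, -0.0, -0.3]
width: 0.0852
gripper_force: 0.0
(4075, 468.0, -299.4, 89.7, 44.4, -76.9)
shift [ 0.12  0.12 15.74] turn 0.1 q6 -0.82 t 38.3
```

```bash
python3 -m pendant '[1,0.1,0.1,4,0,1,0.1,0.1,8,0,1,0.1,0.1,12,0,1,0.1,0.1,15,0,1,0.1,0.1,15.8,0,1,0.1,0.1,15.8,0]' 30
python3 -m pendant '[0.4,0,0,0,0,0.4,0,0,0,0,0.4,0,0,0,0,0.4,0,0,0,0,0.4,0,0,0,0,0.4,0,0,0,0]' 30
python3 -m pendant '[0.4,0,0,-1,0,0.4,0,0,-5,0,0.4,0,0,-9,0,0.4,0,0,-13,0,0.4,0,0,-13,0]' 30
python3 - <<'E'
from yaw import *
go((.6413,-.0966,.310),-2.5)
E
```

```text
time_s: 38.9
eef_pos: [0.4686, -0.299, 0.1715]
orientation: [-1.948, -2.461, 0.0]
contact_force: [-0.3, -0.1, 0.4]
width: 0.0853
gripper_force: 0.0
time_s: 39.5
eef_pos: [0.4687, -0.3002, 0.1743]
orientation: [1.949, 2.46, 0.001]
contact_force: [-0.1, 0.2, 7.2]
width: 0.0434
gripper_force: 31.1
time_s: 40.0
eef_pos: [0.4694, -0.3007, 0.3092]
orientation: [1.943, 2.452, 0.002]
contact_force: [0.4, -0.5, 0.1]
width: 0.0432
gripper_force: 30.9
shift [15.94 21.4  -0.04] turn 15.7 q6 -0.82 t 40.0
```

```bash
python3 -m pendant '[0.4,1.5,2,0,2,0.4,4,5,0,4,0.4,6,8,0,7,0.4,8,11,0,9,0.4,10.5,14,0,11,0.4,13,17.5,0,14,0.4,15.5,21,0,15.7,0.4,15.8,21.3,0,15.7,0.4,15.8,21.3,0,15.7]' 30
python3 - <<'E'
from yaw import *
go((.6415,-.0966,.268),-2.5);p=tool()[0]
W=cloud(cam("wrist"));print(rect(W,.092,.1,(.641,-.096),.09),"cart",rect(W,p[2]-.168,p[2]-.15,p[:2],.055),p)
E
```

```text
time_s: 40.9
eef_pos: [0.6396, -0.0963, 0.302]
orientation: [-2.266, -2.175, 0.002]
contact_force: [-1.1, -0.7, -0.8]
width: 0.0429
gripper_force: 30.9
shift [-0.02  0.2   3.4 ] turn 0.2 q6 -0.13 t 40.9
(2510, 641.6, -97.3, 116.3, 60.3, 87.3) cart (16609, 639.7, -95.3, 90.3, 70.4, 87.9) [ 0.63960904 -0.09628232  0.30196866]
```

```bash
python3 -m pendant '[0.4,-0.1,0.2,1.5,0,0.4,-0.2,0.2,3,0,0.4,-0.2,0.2,3.7,0,0.4,-0.2,0.2,3.7,0]' 30
python3 -m pendant '[0.4,0,0,0.1,0,0.4,0,0,0.2,0,0.4,0,0,0.2,0]' 30
python3 -m pendant '[0.6,0,0,0,0,0.8,0,0,0,0,0.8,0,0,0,0,0.8,0,0,-3,0,0,0,0,-6,0,0,0,0,-6,0,0,0,0,-6,0,0,0,0,-6,0,0,0,0,-6,0]' 30
python3 - <<'E'
from yaw import *
flat(); print(tool()[0]); go((.642,-.075,.247),-2.5)
E
```

```text
time_s: 41.35
eef_pos: [0.6407, -0.1002, 0.2645]
orientation: [-2.269, -2.17, 0.002]
contact_force: [-0.1, 0.5, -0.1]
width: 0.0433
gripper_force: 31.0
time_s: 41.65
eef_pos: [0.6414, -0.0996, 0.264]
orientation: [2.269, 2.172, 0.001]
contact_force: [-0.2, 0.6, -0.7]
width: 0.0428
gripper_force: 31.0
time_s: 42.55
eef_pos: [0.6411, -0.0994, 0.3223]
orientation: [-2.267, -2.171, 0.002]
contact_force: [1.4, -0.2, 0.4]
width: -0.0001
gripper_force: 0.0
flat 4447 [2.400e-03 1.000e-04 1.043e-01] -0.12095608651174526 -0.05860091462029673
[ 0.64115924 -0.09938879  0.32236146]
shift [ 2.44 -0.    7.54] turn 0.0 q6 -0.13 t 42.6
```

```bash
python3 -m pendant '[0,2.4,0.1,2,0,0,2.4,0.1,4,0,0,2.4,0.1,5,0,0,2.4,0.1,5.8,0,0,2.4,0.1,6.5,0,0,2.4,0.1,7.1,0,0,2.4,0.1,7.6,0,0,2.4,0.1,7.6,0]' 30
python3 -m pendant '[0,0,0,-3,0,0,-2.5,0,-4,0,0,-4.8,0,-4,0,0,-4.8,0,-2.5,0,0,-4.8,0,-1.5,0,0,-4.8,0,-0.8,0,0,-4.8,0,-0.2,0,0,-4.8,0,0.1,0,0,-4.8,0,0.3,0,0,-4.8,0,0.3,0]' 30
python3 -m pendant '[0,0,0,-4,0,0,1.2,0,-8.5,0,0,2.5,0,-9,0,0,2.5,0,-9,0]' 30
python3 - <<'E'
from yaw import *
flat(); print(tool()[0])
d=cam("wrist");cv2.imwrite("pics/w10.png",d["pixels"])
E
python3 -m pendant '[0,-2,0,-3,0,0,-6,-5,-6,0,0,-9,-9,-8,0,0,-12,-14,-8,0,0,-15,-18,-8,0,0,-18,-22,-8,0,0,-20,-25,-8,0,0,-22,-28,-8,0,0,-22,-28,-8,0]' 30
python3 - <<'E'
from yaw import *
for n in("top","scene"):
  d=cam(n);W=cloud(d);print([(np.round(t["position"],3),round(t["conf"],2)) for t in imaging.tip_of("cartridge_1",n)],[np.round(t["position"],3) for t in imaging.tip_of("magazine",n)[:1]])
  print("slide",rect(W,.050,.062,(.641,-.02),.04),"mag",rect(W,.088,.1,(.64,-.09),.09),"trig",rect(W,.109,.117,(.65,.12),.06))
  if n=="top":cv2.imwrite("pics/t9.png",d["pixels"])
E
```

```text
time_s: 43.4
eef_pos: [0.6437, -0.0755, 0.2477]
orientation: [2.269, 2.172, 0.001]
contact_force: [-0.0, 3.9, 5.3]
width: -0.0002
gripper_force: 2.7
time_s: 44.4
eef_pos: [0.6412, -0.1233, 0.2446]
orientation: [-2.268, -2.173, 0.001]
contact_force: [-1.2, -1.7, 2.1]
width: -0.0
gripper_force: 1.4
time_s: 44.8
eef_pos: [0.6428, -0.0968, 0.3366]
orientation: [2.265, 2.173, 0.005]
contact_force: [-0.6, -0.2, -0.7]
width: -0.0
gripper_force: 0.0
flat 3916 [-0.001  -0.0008  0.0827] -0.13313218736493862 -0.05863318239879398
[ 0.64228208 -0.09748807  0.33467909]
time_s: 45.8
eef_pos: [0.349, -0.3081, 0.413]
orientation: [-2.272, -2.163, 0.003]
contact_force: [1.2, -0.2, -0.5]
width: -0.0002
gripper_force: 0.0
[(array([ 0.638, -0.104,  0.072]), 0.78), (array([0.653, 0.098, 0.087]), 0.4)] [array([ 0.64 , -0.098,  0.009])]
slide (116, 643.4, -22.5, 48.9, 31.4, -0.4) mag (152, 641.3, -96.7, 115.3, 60.4, 87.4) trig (58, 649.7, 127.4, 51.4, 27.2, 85.5)
[] [array([ 0.643, -0.094,  0.009])]
slide (9, 618.8, -31.8, 28.1, 5.3, 77.9) mag (0, 0.0, 0.0, 0.0, 0.0, 0.0) trig (0, 0.0, 0.0, 0.0, 0.0, 0.0)
```

View pics/w10.png

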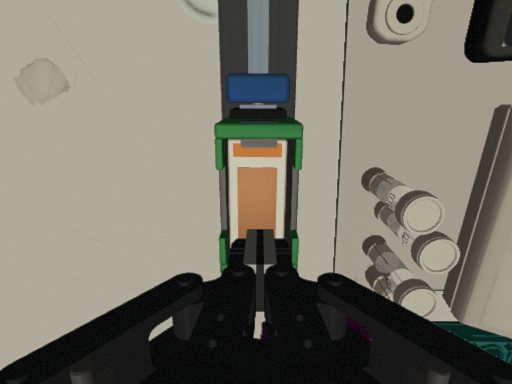

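View pics/t9.png

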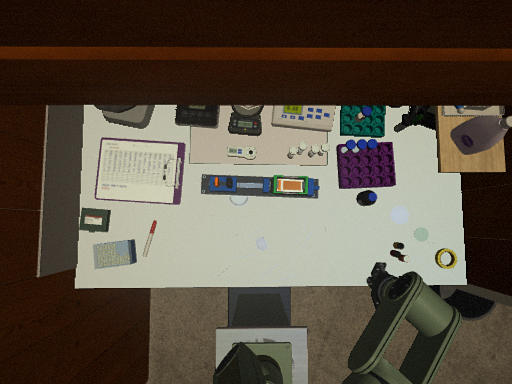

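The wrist view shows the third cartridge flat under the lip at px (258,143). In the top view the bench has no cartridges left, the clamped magazine is at (291,186) and the bystanders have not moved.

```bash
python3 -c "
from h import *
print(r.sign_off())"
```

```text
the job is handed in; nothing more can be done
None
```

The magazine is clamped against the fixed jaw with the pad pressed in about 6.7 mm. All three cartridges on the bench are loaded flat under both lips, the bystanders are untouched, and the job is handed in; the sign-off gave no verdict.

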